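Weigh out the nuts and present the short jar on the carousel

TASK

I am topping up the short jar. Put loose hex nuts from the bench into the scale's pan until its pointer settles between the two blades of the sliding gate on the column; leave the gate where it is set. Then turn the carousel until the short jar stands squarely at the front, over the spill tray, all jars still upright in their seats, and finish while gripping the carousel's handle and holding the turntable still there, so that I can unscrew the lid.

Things in the scene. Friction and masses are not known exactly. Their poses are not given: they have to be found in the camera images.
- nut_a_mid (a point): centre of a loose steel hex nut lying flat on the bench, 24 mm across flats, 27 mm across corners (the flats face its own +x and -x), 13 mm high, 40 g; the three bench nuts and the three already in the pan are alike
- nut_b_mid (a point): centre of the second loose hex nut on the bench, alike
- nut_c_mid (a point): centre of the third loose hex nut on the bench, alike
- pan_floor (a point): centre of the upper side of the floor of the scale's round steel pan; floor 100 mm across, rim 128 mm across and 14 mm above the floor; three nuts lie in its half toward the column and on its +y side from the start; own +x points to the column, whose face stands 108 mm from here and reaches 109 mm above the pan floor as it starts; free room for more nuts is on the -x side
- pan (a joint): how far the pan has sunk from its starting height, m, positive down; spring of 39 N/m, well damped: each further nut sinks it 10 mm and it settles within a second
- pointer (a point): tip of the pan's thin horizontal pointer on the column's face; it moves up and down with the pan
- gate_mid (a point): middle of the opening of the sliding gate on the column's left edge: two horizontal blades with 17 mm clear between them; stays where it was set, 11 to 25 mm below the pointer's starting height
- gate (a joint): how far the gate is set below the pointer's starting height, m, positive down
- carousel: fixed base of the carousel, origin on the bench under the axis; its own -x is its front, where the shallow open spill tray (62 x 110 mm, 16 mm high) sticks out to 170 mm from the axis
- carousel_axis (a point): point on the carousel's axis, at the height of the turntable's upper side (30 mm over the bench)
- front_spot (a point): point on the base's front line, 75 mm from the axis, 30 mm over the bench: where the middle of the short jar belongs, seen from above
- turntable (a joint): how far the turntable has turned from where it started (starts at 0), rad, positive anticlockwise from above; a disc 234 mm across on a free ball bearing, turns either way without stops inside a full turn
- handle_grip (a point): centre of the black bar handle on top of the carousel's central post, turning with the turntable; bar 84 mm long along its own x, 18 mm wide (y), 28 mm high, its centre 210 mm over the bench; the tall jars' lids reach 169 mm over the bench
- jar_short_mid (a point): centre of the short clear screw jar, 65 mm across, 115 mm high, the only short one; each jar stands loose in a 26 mm high ring seat, 75 mm from the axis, the four seats a quarter turn apart
- jar_tall_a_mid (a point): centre of a tall jar, 65 mm across, 139 mm high, in another seat
- jar_tall_b_mid (a point): centre of another tall jar, alike
- jar_tall_c_mid (a point): centre of another tall jar, alike
- torch: bystander: black torch lying on the bench, origin at its underside's centre
- tape_measure: bystander: tape measure on the bench, origin at its underside's centre
- ratchet: bystander: ratchet lying on the bench, origin at its underside's centre
- handle: the black bar handle as a body, origin at the middle of the bar's underside (196 mm over the bench)

How it is judged (in metres and radians):
On the way, in this order (a step that is already met when the one before it is completed fails the run):
1. the pointer has settled between the blades of the gate, the robot not touching scale or pan (z of pointer in the frame of gate_mid between -0.0075 and 0.0075 m and velocity of joint pan between -0.01 and 0.01 m/s and contact force between each of the arm, the fingers and scale below 0.05 N), for 0.4 s.
2. the short jar stands at the front and the fingers grip the carousel's handle, turntable still (horizontal distance between jar_short_mid and front_spot below 0.013 m and velocity of joint turntable between -0.05 and 0.05 rad/s and contact force between the fingers and handle above 3 N), for 0.4 s.
At the end, for the whole second after the job is handed in: Pointer at rest within 7.5 mm of the gate's middle, robot off the scale; short jar within 13 mm (seen from above) of its front spot (about 10 degrees); turntable still, fingers gripping its handle with over 3 N; all four jars upright in their seats (all of step 1 and all of step 2 and horizontal distance between jar_short_mid and carousel_axis between 0.07 and 0.08 m and angle between each of jar_short_mid, jar_tall_a_mid, jar_tall_b_mid, jar_tall_c_mid's own z axis and vertical below 0.1 rad and horizontal distance between jar_tall_a_mid and carousel_axis between 0.07 and 0.08 m and horizontal distance between jar_tall_b_mid and carousel_axis between 0.07 and 0.08 m and horizontal distance between jar_tall_c_mid and carousel_axis between 0.07 and 0.08 m); the arm keeps its last pose, push and grip.
It fails at once if a jar on the carousel is tipped over or lifted out (angle between any of jar_short_mid, jar_tall_a_mid, jar_tall_b_mid, jar_tall_c_mid's own z axis and vertical above 0.35 rad or height (world z) of jar_short_mid above 0.12 m or height (world z) of any of jar_tall_a_mid, jar_tall_b_mid, jar_tall_c_mid above 0.13 m).
It fails at once if the gate is shifted from its setting by more than 3 mm (distance of gate_mid from where it was at the start of the episode above 0.003 m).
It fails at once if the torch, tape measure or ratchet is shoved by more than 40 mm (distance of any of torch, tape_measure, ratchet from where it was at the start of the episode above 0.04 m).
It also fails if it takes over 72 s, if anything falls off the work surface, if the arm or the gripper's body presses on something with over 40 N, if the wrist force passes 120 N, or if a joint passes its speed limit or range.

ROBOT

A 7-joint arm with a two-finger parallel gripper is mounted at the origin on a cart in front of the work surface, level with it; the furniture and walls round the work are solid. World frame = base frame: x ahead of the robot, y to its left, z up, the work surface at z = 0. Lengths are in m, angles in degrees, forces in N, time in s.
With the tool pointing down it reaches from about 0.425 to 0.95 m from the base axis. Payload 4.7 kg.
Tool frame: the origin (TCP) lies between the finger pads; the fingertips stand 19 mm ahead of it and the grasp point (between the pads) is the TCP; z points along the fingers, y is the line along which they close (so a half turn about z gives the same grasp; the last joint's range is limited). The gripper opens to 85 mm and grips with 20 to 120 N. Pads are 22 mm wide; open, the fingers measure 114 mm over their backs; the gripper's body (76 mm by 85 mm) begins 54 mm behind the grasp point. The pads swing forward as they close: fully open they stand 13 mm farther back than shut.
Start: joints at [-65.598, 26.849, -2.785, 87.806, 1.381, 65.374, -4.715], TCP at [0.296, 0.606, 0.25] pointing down, gripper open.
Joint ranges: [-148.3, 148.3], [-19.14, 114.17], [-79.39, 73.82], [5.75, 140.21], [-59.74, 239.74], [12.07, 113.84], [-152.46, 152.46]. Speed limits (degrees/s): [147.25, 147.25, 180, 180, 180, 180, 180].

INTERFACE

Orientations are given as [roll, pitch, yaw] about the fixed x, y, z axes, in that order (R = Rz(yaw) Ry(pitch) Rx(roll)).
In Python, from bench import robot gives the robot as it stands. The module is installed in compiled form; this text tells all that it offers.
- The arm moves only by the tool carry_out, never from a script. Its argument "motion" is a list of rows, each a list of 5 numbers: the closure in counts, from 0 (fully open) to 255 (shut), then the shift along the world's x, y, z in m, then the turn about the world's z in degrees. A call has exactly 5 rows; each row is the pose to reach, as a shift and turn from the pose commanded when the call began; what a row does not reach only later rows make up. A row lasts 1/12 s, in which the tool goes at most 41.7 mm and 7.16 degrees, less where a joint would pass 70% of its speed; a pose out of reach is approached as far as the arm can. A call with a gripper value outside its range is refused whole. The fingers move at their own pace and stop on an object; "grip_force" is the grip in N (left out, the last holds). Time passes only in rows, so rows that repeat a pose let the fingers close, or fill a call up. It gives the time, the measured TCP pose, the force, the opening and the grip force at its end, in the units of the state.
- robot.get_obs(): the state, without advancing time (a new reading comes with each control period).
- robot.camera(name): name is "side" or "top" or "wrist"; returns the picture (480x640x3 uint8, blue, green, red); there is no depth.
- robot.camera_model(name): a dict with "camera_matrix" (3x3 intrinsics, pixels), "R" (3x3) and "t" (3): a world point X has camera coordinates R X + t; the wrist camera has in their place "hand_eye" (4x4, takes a point from camera to tool coordinates, whose origin is the TCP and whose axes are the flange's). Camera axes: x right, y down, z forward; pixel columns grow to the right and rows downward; lengths in m; the calibration is good to about 2 mm. A picture is of the moment at which its call begins: read the wrist's pose just before it. camera_model takes no time and is no camera call.
- robot.finish_job(): hands the job in; it is judged then, once.
Trained networks look in the newest picture that a camera, given by its name, has taken for a name from the list of things; names that differ only in an ending like _2 or _b are one class to them, and where a whole thing is asked for, a point or a joint stands for the part that bears it (a point fixed in the world has none). Each returns a list of dicts, best first, with "score" (0 to 1); they miss things now and then, are a little off and sometimes report something else, mostly with a low value. They report only what shows in the picture. A call takes as long as a camera call.
- robot.search_frame(camera, name): "point" ([x, y, z] in m, in world coordinates, good to about 4 mm: the middle of the surface that is visible of it).
- robot.mark_of(camera, name): "point" ([x, y, z] in m, in world coordinates, good to about 4 mm: a listed point, or the origin of a listed thing).
The state is a dict: "t": time; "joints": joint angles; "joint_velocities": joint speeds; "joint_efforts": joint torques, N m; "tcp_pos": TCP position; "tcp_rot": TCP orientation; "wrist_force": force on the tool from outside, world axes, zero at the start; "moment": the same for the moment, N m; "width": finger opening in m; "gripper_force": force on a finger pad.
Only numpy, scipy, OpenCV 4.12 (cv2) and the standard library are available. Lean on these libraries where they do the work, as an engineer would, in place of code of your own. Each camera call takes 0.05 s, during which the arm holds its last target. There are 200 camera calls.

## Working session

There is one attempt and no reset: what is moved stays moved. The work goes in short steps, Python scripts to look and compute and a tool call to move; the robot and the scene stay as the last step left them, time stands still between calls to the robot, and variables do not carry over. Pictures are saved under pics/ and viewed, at most 10 in all, crops included, and the job is handed in when it is done.

Besides the shell and the picture viewer there is one more tool, called after "Emit:" by a JSON object that holds its "name" and its "arguments". carry_out: Moves the arm, as the interface text tells. Its arguments: {"type":"object","properties":{"motion":{"type":"array","items":{"type":"array","items":{"type":"number"}}},"grip_force":{"type":"number"}},"required":["motion"]}

```bash
mkdir -p pics
python3 - <<'E'
from bench import robot
import cv2,numpy as np
o=robot.get_obs();print(o['t'],o['tcp_pos'],o['tcp_rot'],o['width'])
a=robot.camera('side');b=robot.camera('top')
cv2.imwrite('pics/side.png',a);cv2.imwrite('pics/top.png',b)
for c in ('side','top'):
  for n in ['nut_a_mid','pan_floor','pointer','gate_mid','carousel','carousel_axis','front_spot','handle_grip','jar_short_mid','jar_tall_a_mid','torch','tape_measure','ratchet']:
    try:print(c,n,[(np.round(d['point'],3).tolist(),round(d['score'],2)) for d in robot.mark_of(c,n)][:6])
    except Exception as e:print(n,e)
print(robot.get_obs()['t'])
E
```

```text
0.0 [0.29624258 0.60588052 0.24925144] [-1.79886290e+02  3.82074203e-03  1.53943089e+02] 0.08552892317783888
side nut_a_mid [([0.454, 0.06, 0.01], 0.55)]
side pan_floor []
side pointer [([0.63, 0.31, 0.157], 0.79), ([0.609, 0.045, 0.009], 0.33)]
side gate_mid [([0.633, 0.309, 0.143], 0.38), ([0.368, 0.041, 0.001], 0.27)]
side carousel [([0.53, -0.26, 0.212], 0.33), ([0.523, 0.068, 0.006], 0.21)]
side carousel_axis [([0.528, -0.261, 0.21], 0.24)]
side front_spot []
side handle_grip [([0.53, -0.26, 0.212], 0.64)]
side jar_short_mid [([0.459, -0.285, 0.093], 0.62)]
side jar_tall_a_mid [([0.501, -0.189, 0.1], 0.8), ([0.528, -0.259, 0.199], 0.25)]
side torch [([0.691, 0.001, -0.001], 0.55), ([0.635, 0.307, 0.141], 0.45), ([0.372, 0.038, -0.002], 0.17)]
side tape_measure [([0.471, 0.42, 0.003], 0.8)]
side ratchet [([0.371, 0.038, 0.001], 0.97)]
top nut_a_mid [([0.452, 0.063, 0.009], 0.5)]
top pan_floor [([0.534, 0.28, 0.107], 0.69)]
top pointer [([0.628, 0.31, 0.16], 0.64)]
top gate_mid [([0.635, 0.31, 0.142], 0.6)]
top carousel [([0.527, 0.069, 0.007], 0.67)]
top carousel_axis [([0.454, -0.234, 0.03], 0.41)]
top front_spot [([0.455, -0.235, 0.031], 0.61)]
top handle_grip [([0.53, -0.256, 0.206], 0.55)]
top jar_short_mid [([0.455, -0.282, 0.088], 0.76)]
top jar_tall_a_mid [([0.501, -0.189, 0.101], 0.95), ([0.472, 0.42, -0.002], 0.29)]
top torch [([0.692, 0.003, -0.002], 0.62)]
top tape_measure [([0.468, 0.419, -0.005], 0.96)]
top ratchet [([0.373, 0.038, 0.001], 0.68)]
1.4
```

View pics/side.png

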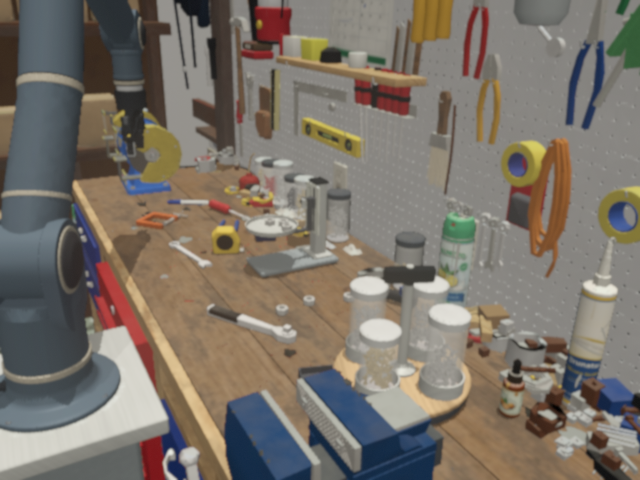

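View pics/top.png

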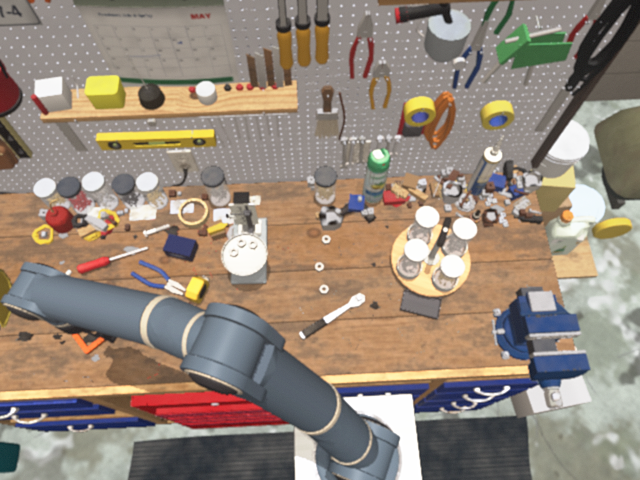

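The side view shows the scale's column at (320,215), the nuts near (282,308) and (309,299), and the carousel at (400,350). In the top view the nuts are at (326,239), (319,267) and (323,289), and the tray is at (422,304), so the short jar at the lower left has to turn to it. I'll zoom in next.

```bash
cat > h.py <<'E'
from bench import robot
import cv2,numpy as np
def ray(c,uv,z):
  m=robot.camera_model(c);K=np.array(m['camera_matrix']);R=np.array(m['R']);t=np.array(m['t'])
  d=R.T@np.linalg.solve(K,[*uv,1.]);o=-R.T@t
  return (o+d*(z-o[2])/d[2]).round(4)
def proj(c,X):
  m=robot.camera_model(c);p=np.array(m['camera_matrix'])@(np.array(m['R'])@X+np.array(m['t']));return (p[:2]/p[2]).round(1)
E
python3 - <<'E'
from h import *
a=cv2.imread('pics/side.png');b=cv2.imread('pics/top.png')
f=lambda im,x,y,w,h:cv2.resize(im[y:y+h,x:x+w],(400,300),interpolation=cv2.INTER_CUBIC)
cv2.imwrite('pics/c1.png',np.vstack([np.hstack([f(a,270,165,80,60),f(b,290,230,80,60)]),np.hstack([f(b,370,200,160,120),f(b,205,190,107,80)])]))
for p in [(326,239),(319,267),(323,289)]:print(ray('top',p,.01))
for p in [(407,292),(440,299),(437,317),(402,311)]:print('tray',ray('top',p,.016))
for x in [(0.63,.31,.158),(.63,.31,.142)]:print(proj('side',x),proj('top',x))
E
```

```text
[0.6101 0.0459 0.01  ]
[0.5205 0.0716 0.01  ]
[0.4517 0.0634 0.01  ]
tray [ 0.4285 -0.1776  0.016 ]
tray [ 0.4028 -0.2694  0.016 ]
tray [ 0.3506 -0.2533  0.016 ]
tray [ 0.3729 -0.1567  0.016 ]
[301.4 198.4] [231.3 215. ]
[301.3 204.5] [232.1 217.6]
```

View pics/c1.png

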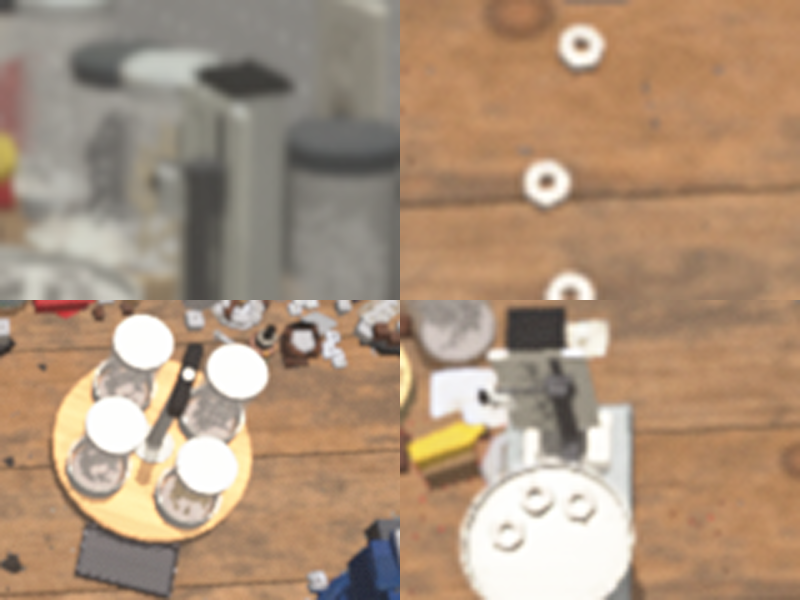

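The crops show the three nuts clearly, three nuts on the pan's column side, and the handle bar. The tray's outward normal gives a front direction of about 163°. I'll go above the nearest nut.

Emit:
{"name": "carry_out", "arguments": {"motion": [[60,0.01,-0.036,0,-4],[60,0.021,-0.072,0,-10],[60,0.031,-0.109,0,-16],[60,0.042,-0.145,0,-22],[60,0.052,-0.181,0,-28]], "grip_force": 40}}

```text
t: 1.82
tcp_pos: [0.3489, 0.4236, 0.2505]
tcp_rot: [180.0, -0.0, 125.6]
wrist_force: [-0.2, 0.7, -0.2]
width: 0.0653
gripper_force: 0.0
```

Emit:
{"name": "carry_out", "arguments": {"motion": [[60,0.01,-0.036,0,-6],[60,0.021,-0.072,0,-11],[60,0.031,-0.109,0,-17],[60,0.042,-0.145,0,-22],[60,0.052,-0.181,0,-28]]}}

```text
t: 2.23
tcp_pos: [0.4008, 0.2426, 0.2507]
tcp_rot: [180.0, -0.0, 97.7]
wrist_force: [1.2, 0.2, -0.5]
width: 0.0654
gripper_force: 0.0
```

Emit:
{"name": "carry_out", "arguments": {"motion": [[60,0.01,-0.036,-0.02,0],[60,0.021,-0.072,-0.04,0],[60,0.031,-0.109,-0.06,0],[60,0.042,-0.145,-0.08,0],[60,0.052,-0.181,-0.09,0]]}}

```text
t: 2.65
tcp_pos: [0.4516, 0.0633, 0.1594]
tcp_rot: [-179.9, -0.0, 98.0]
wrist_force: [-0.2, -0.1, -0.4]
width: 0.0652
gripper_force: 0.0
```

```bash
cat >> h.py <<'E'
from scipy.spatial.transform import Rotation as Ro
def wray(o,uv,z):
  m=robot.camera_model('wrist');H=np.array(m['hand_eye']);T=Ro.from_euler('xyz',o['tcp_rot'],degrees=True).as_matrix()
  d=T@H[:3,:3]@np.linalg.solve(np.array(m['camera_matrix']),[*uv,1.]);c=T@H[:3,3]+o['tcp_pos']
  return (c+d*(z-c[2])/d[2]).round(4)
def wproj(o,X):
  m=robot.camera_model('wrist');H=np.array(m['hand_eye']);T=Ro.from_euler('xyz',o['tcp_rot'],degrees=True).as_matrix()
  q=np.linalg.inv(H)@[*(T.T@(np.array(X)-o['tcp_pos'])),1];p=np.array(m['camera_matrix'])@q[:3];return p[:2]/p[2]
E
python3 - <<'E'
from h import *
o=robot.get_obs();print(o['t'],o['tcp_pos'],o['tcp_rot'],o['width'],o['joints'])
print(np.round(robot.camera_model('wrist')['hand_eye'],3))
cv2.imwrite('pics/w1.png',robot.camera('wrist'))
print(robot.mark_of('wrist','nut_a_mid'))
print(wproj(o,(.452,.063,.0065)))
E
```

```text
2.65 [0.451587   0.06327848 0.15940435] [-1.79939869e+02 -1.27138393e-02  9.80337033e+01] 0.06523758765756665 [-31.76056567  13.32178512  21.45294942 123.09111305  -6.8975133
  44.74809281   2.11485737]
[[-0.    -0.95  -0.313  0.08 ]
 [ 1.     0.    -0.001 -0.   ]
 [ 0.001 -0.313  0.95  -0.124]
 [ 0.     0.     0.     1.   ]]
[{'point': [0.4542, 0.063, 0.0059], 'score': 0.59}]
[317.34078685 224.19231071]
```

View pics/w1.png

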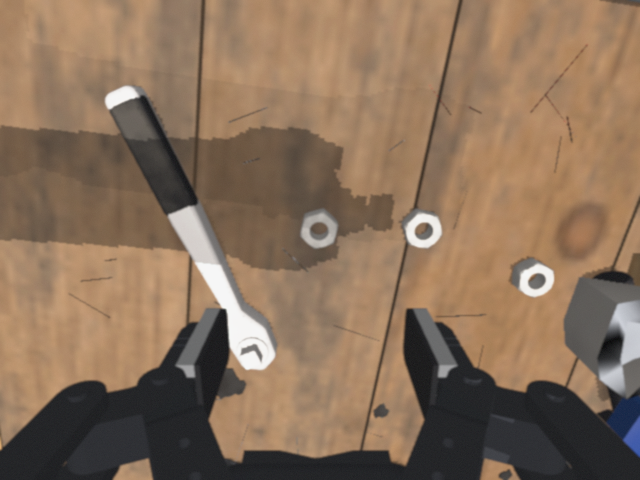

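The ratchet lies left of the fingers. Nut c is at (319,229), nut b at (423,229) and nut a at (535,278). Now I'll get precise centres and hex orientation.

Run:
```python
from h import *
im=cv2.imread('pics/w1.png');o=robot.get_obs()
hsv=cv2.cvtColor(im,cv2.COLOR_BGR2HSV)
for (u,v) in [(319,229),(423,229),(537,277)]:
  m=np.zeros(im.shape[:2],np.uint8);m[v-25:v+25,u-25:u+25]=255
  m&=((hsv[...,1]<50)&(hsv[...,2]>110)).astype(np.uint8)*255
  c=max(cv2.findContours(m,cv2.RETR_EXTERNAL,cv2.CHAIN_APPROX_NONE)[0],key=cv2.contourArea)
  P=np.array([wray(o,p[0].astype(float),.013)[:2] for p in cv2.convexHull(c)])
  mm=cv2.moments(c);ctr=wray(o,(mm['m10']/mm['m00'],mm['m01']/mm['m00']),.013)
  w=[np.ptp(P@[np.cos(a),np.sin(a)]) for a in np.radians(range(0,180,5))]
  s=[w[i%36]+w[(i+12)%36]+w[(i+24)%36] for i in range(12)]
  k=int(np.argmin(s));print(ctr,'flat dir',k*5,'mod60',np.round(np.array(s)/3*1000,1))
```

```text
[0.4533 0.0553 0.013 ] flat dir 50 mod60 [26.1 26.4 26.8 27.2 27.5 27.5 27.4 27.  26.6 26.2 25.7 25.8]
[0.5236 0.0645 0.013 ] flat dir 25 mod60 [27.6 27.4 27.  26.5 26.2 25.9 26.2 26.8 27.2 27.5 27.6 27.6]
[0.61   0.0388 0.013 ] flat dir 10 mod60 [27.4 27.  26.8 27.2 27.6 28.1 28.5 28.6 28.6 28.5 28.2 27.9]
```

Emit:
{"name": "carry_out", "arguments": {"motion": [[110,0.002,-0.003,-0.03,-6],[110,0.002,-0.003,-0.06,-12],[110,0.002,-0.003,-0.09,-18],[110,0.002,-0.003,-0.12,-18],[110,0.002,-0.003,-0.139,-18]]}}

```text
t: 3.17
tcp_pos: [0.4534, 0.0622, 0.0196]
tcp_rot: [-179.9, 0.0, 80.0]
wrist_force: [-0.2, -0.2, -0.2]
width: 0.0483
gripper_force: 0.0
```

Emit:
{"name": "carry_out", "arguments": {"motion": [[110,0,0,0,0],[255,0,0,0,0],[255,0,0,0,0],[255,0,0,0,0],[255,0,0,0,0]]}}

```text
t: 3.58
tcp_pos: [0.4553, 0.0618, 0.0231]
tcp_rot: [179.8, -0.1, 80.0]
wrist_force: [0.8, 0.8, 2.2]
width: 0.0223
gripper_force: 39.5
```

Emit:
{"name": "carry_out", "arguments": {"motion": [[255,0,0,0,0],[255,0,0,0.03,0],[255,0,0,0.07,0],[255,0,0,0.11,0],[255,0,0,0.15,0]]}}

```text
t: 4.0
tcp_pos: [0.4536, 0.0611, 0.1736]
tcp_rot: [-180.0, 0.0, 79.9]
wrist_force: [1.7, 1.1, -1.9]
width: 0.0221
gripper_force: 39.5
```

Emit:
{"name": "carry_out", "arguments": {"motion": [[255,0.008,0.03,0.015,0],[255,0.019,0.065,0.035,0],[255,0.03,0.1,0.055,0],[255,0.038,0.135,0.06,0],[255,0.045,0.162,0.06,0]]}}

```text
t: 4.42
tcp_pos: [0.5002, 0.2273, 0.2346]
tcp_rot: [179.8, -0.3, 80.1]
wrist_force: [-0.4, 0.3, -1.1]
width: 0.0222
gripper_force: 39.6
```

Run:
```python
from h import *
o=robot.get_obs();print(o['t'],o['tcp_pos'],o['width'])
cv2.imwrite('pics/w2.png',robot.camera('wrist'))
for n in ['pan_floor','nut_a_mid','pointer','gate_mid']:print(n,robot.mark_of('wrist',n))
```

```text
4.4167 [0.50024755 0.22728669 0.23455464] 0.022152008424283984
pan_floor [{'point': [0.5285, 0.28, 0.1013], 'score': 0.57}, {'point': [0.6108, 0.042, 0.0056], 'score': 0.29}]
nut_a_mid [{'point': [0.501, 0.2245, 0.2172], 'score': 0.74}, {'point': [0.6318, 0.3096, 0.1445], 'score': 0.18}]
pointer [{'point': [0.6329, 0.3104, 0.1616], 'score': 0.84}]
gate_mid [{'point': [0.6333, 0.3092, 0.1423], 'score': 0.66}]
```

View pics/w2.png

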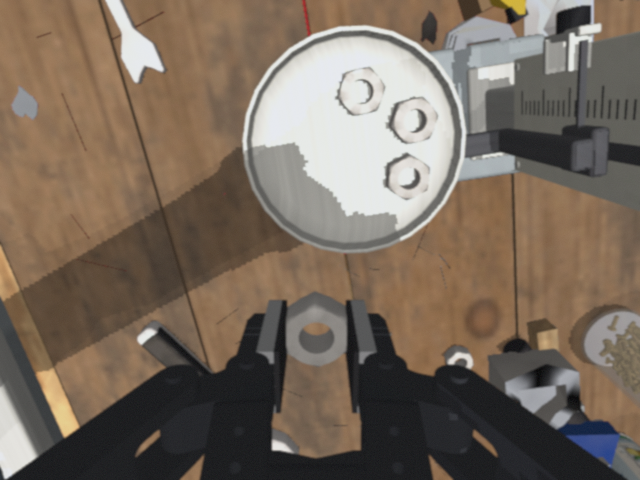

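The pan is centred near (355,138) with its three nuts to the right, so the left and lower area is free. The nut is held squarely at (316,335).

Emit:
{"name": "carry_out", "arguments": {"motion": [[255,0.005,0.02,0,0],[255,0.009,0.038,-0.02,0],[255,0.009,0.038,-0.05,0],[255,0.009,0.038,-0.08,0],[255,0.009,0.038,-0.096,0]]}}

```text
t: 5.08
tcp_pos: [0.5065, 0.2588, 0.1328]
tcp_rot: [-179.8, 0.2, 79.8]
wrist_force: [-0.6, -0.8, -0.8]
width: 0.0221
gripper_force: 39.5
```

Emit:
{"name": "carry_out", "arguments": {"motion": [[255,0,0,0,0],[150,0,0,0,0],[150,0,0,0,0],[150,0,0,0,0],[150,0,0,0.02,0]]}}

```text
t: 5.5
tcp_pos: [0.5068, 0.2605, 0.1544]
tcp_rot: [-179.8, 0.2, 79.9]
wrist_force: [-0.1, -0.3, -0.1]
width: 0.0351
gripper_force: 0.0
```

Emit:
{"name": "carry_out", "arguments": {"motion": [[150,0,0,0.03,0],[110,0,-0.02,0.07,8],[110,0,-0.06,0.07,15],[110,0.005,-0.1,0.07,22],[110,0.01,-0.14,0.04,28]]}}

```text
t: 5.92
tcp_pos: [0.5212, 0.1286, 0.2083]
tcp_rot: [179.2, -0.0, 108.1]
wrist_force: [1.1, -0.4, 0.1]
width: 0.0488
gripper_force: 0.0
```

Run:
```python
from h import *
robot.camera('top');robot.camera('side')
o=robot.get_obs();print(o['t'],o['tcp_pos'],o['tcp_rot'],o['width'])
for c in('side','top'):
  for n in ['pan_floor','nut_a_mid','pointer','gate_mid']:print(c,n,[(np.round(d['point'],4).tolist(),round(d['score'],2)) for d in robot.mark_of(c,n)][:2])
```

```text
6.0167 [0.51677315 0.12244814 0.20180579] [-1.79904007e+02  1.28891765e-01  1.07246804e+02] 0.048389969930294416
side pan_floor [([0.5319, 0.2763, 0.0974], 0.91), ([0.5259, 0.0671, 0.0036], 0.6)]
side nut_a_mid [([0.5066, 0.2585, 0.1022], 0.39)]
side pointer []
side gate_mid []
top pan_floor [([0.5337, 0.2792, 0.0974], 0.72), ([0.4688, 0.4219, -0.0019], 0.66)]
top nut_a_mid [([0.5044, 0.2604, 0.0976], 0.59)]
top pointer [([0.6316, 0.3131, 0.1521], 0.7)]
top gate_mid [([0.6363, 0.3119, 0.143], 0.48), ([0.5319, 0.2784, 0.0961], 0.44)]
```

Emit:
{"name": "carry_out", "arguments": {"motion": [[110,0.006,-0.035,-0.01,6],[110,0.0065,-0.055,-0.03,8],[110,0.0065,-0.055,-0.07,8],[110,0.0065,-0.055,-0.11,8],[110,0.0065,-0.055,-0.14,8]]}}

```text
t: 6.83
tcp_pos: [0.5229, 0.0755, 0.0599]
tcp_rot: [-179.9, -0.0, 115.8]
wrist_force: [0.8, 0.4, -0.2]
width: 0.0483
gripper_force: 0.0
```

Run:
```python
from h import *
o=robot.get_obs();print(o['t'],o['tcp_pos'],o['tcp_rot'],o['width'])
im=robot.camera('wrist');print(robot.mark_of('wrist','nut_b_mid'),wproj(o,(.5235,.067,.0065)))
```

```text
6.8333 [0.5229384  0.07545638 0.05986312] [-1.79942639e+02 -2.02326840e-02  1.15781650e+02] 0.04828376543432823
[{'point': [0.5227, 0.0696, 0.0042], 'score': 0.78}] [310.04605414 298.45476233]
```

Emit:
{"name": "carry_out", "arguments": {"motion": [[110,0,-0.007,-0.01,0],[110,0,-0.007,-0.025,0],[110,0,-0.007,-0.037,0],[110,0,-0.007,-0.037,0],[255,0,-0.007,-0.037,0]]}}

```text
t: 7.35
tcp_pos: [0.5242, 0.0683, 0.0256]
tcp_rot: [179.9, 0.0, 115.8]
wrist_force: [-0.2, -0.6, 0.2]
width: 0.0377
gripper_force: 0.0
```

Emit:
{"name": "carry_out", "arguments": {"motion": [[255,0,0,0,0],[255,0,0,0,0],[255,0,0,0,0],[255,0,0,0.03,0],[255,0,0,0.07,0]]}}

```text
t: 7.77
tcp_pos: [0.5212, 0.0679, 0.0934]
tcp_rot: [-179.6, -0.1, 115.8]
wrist_force: [1.8, 0.1, -0.9]
width: 0.0217
gripper_force: 39.5
```

Emit:
{"name": "carry_out", "arguments": {"motion": [[255,0,0,0.04,-4],[255,0,0.01,0.08,-8],[255,0,0.04,0.115,-12],[255,0,0.08,0.12,-16],[255,0,0.12,0.12,-20]]}}

```text
t: 8.18
tcp_pos: [0.5257, 0.1885, 0.2194]
tcp_rot: [179.5, -0.2, 95.4]
wrist_force: [1.5, 0.4, -0.6]
width: 0.0216
gripper_force: 39.5
```

Run:
```python
from h import *
robot.camera('wrist')
o=robot.get_obs();print(o['t'],o['tcp_pos'],o['tcp_rot'],o['width'])
print(robot.mark_of('wrist','pan_floor'),robot.mark_of('wrist','nut_a_mid'))
```

```text
8.2333 [0.52347246 0.20080776 0.21734573] [179.6771748   -0.50085895  96.08472516] 0.021724554416917327
[{'point': [0.5281, 0.2787, 0.0917], 'score': 0.69}] [{'point': [0.5061, 0.2567, 0.0977], 'score': 0.95}]
```

Emit:
{"name": "carry_out", "arguments": {"motion": [[255,-0.005,0.035,0,0],[255,-0.01,0.07,0,0],[255,-0.014,0.089,0,0],[255,-0.014,0.089,-0.02,0],[255,-0.014,0.089,-0.04,0]]}}

```text
t: 8.75
tcp_pos: [0.5099, 0.2779, 0.1752]
tcp_rot: [179.9, -0.1, 95.9]
wrist_force: [0.4, -0.1, -0.7]
width: 0.0215
gripper_force: 39.5
```

Emit:
{"name": "carry_out", "arguments": {"motion": [[255,0,0,0,0],[255,0,0,0,0],[255,0,0,0,0],[255,0,0,0,0],[255,0,0,0,0]]}}

```text
t: 9.17
tcp_pos: [0.5105, 0.2766, 0.1762]
tcp_rot: [179.9, -0.1, 95.7]
wrist_force: [0.4, 0.7, -0.3]
width: 0.0217
gripper_force: 39.5
```

Emit:
{"name": "carry_out", "arguments": {"motion": [[255,-0.001,0.013,-0.01,0],[255,-0.001,0.013,-0.03,0],[255,-0.001,0.013,-0.045,0],[255,-0.001,0.013,-0.045,0],[150,-0.001,0.013,-0.045,0]]}}

```text
t: 9.58
tcp_pos: [0.5081, 0.2904, 0.1292]
tcp_rot: [-179.9, 0.0, 95.8]
wrist_force: [0.9, -0.3, 0.1]
width: 0.0328
gripper_force: 0.0
```

Emit:
{"name": "carry_out", "arguments": {"motion": [[150,0,0,0,0],[150,0,0,0,0],[150,0,0,0.01,0],[150,0,0,0.04,0],[150,0,0,0.08,0]]}}

```text
t: 10.0
tcp_pos: [0.5071, 0.289, 0.2095]
tcp_rot: [-179.7, 0.2, 95.7]
wrist_force: [0.8, 1.0, -0.1]
width: 0.035
gripper_force: 0.0
```

Emit:
{"name": "carry_out", "arguments": {"motion": [[110,-0.01,-0.02,0.035,0],[110,-0.02,-0.05,0.07,0],[60,-0.03,-0.085,0.1,0],[60,-0.03,-0.12,0.11,0],[60,-0.03,-0.15,0.11,0]]}}

```text
t: 10.42
tcp_pos: [0.4798, 0.1383, 0.3253]
tcp_rot: [179.5, -0.2, 95.8]
wrist_force: [1.3, -1.0, 0.3]
width: 0.0654
gripper_force: 0.0
```

Run:
```python
from h import *
a=robot.camera('wrist');robot.camera('top');robot.camera('side')
cv2.imwrite('pics/w3.png',a)
o=robot.get_obs();print(o['t'],o['tcp_pos'],o['tcp_rot'],o['width'],o['joints'])
for c in('wrist','side','top'):
  for n in ['pan_floor','nut_a_mid','pointer','gate_mid']:print(c,n,[(np.round(d['point'],4).tolist(),round(d['score'],2)) for d in robot.mark_of(c,n)][:2])
```

```text
10.5667 [0.47919656 0.13660668 0.32235797] [ 1.79783398e+02 -1.39126163e-01  9.53927749e+01] 0.06543673623245232 [-44.71863774   6.27994295  26.55482256 107.0824818   -3.13805576
  67.08390937 -11.69805879]
wrist pan_floor [([0.5304, 0.2802, 0.0816], 0.7)]
wrist nut_a_mid [([0.5087, 0.2585, 0.0878], 0.9)]
wrist pointer [([0.6098, 0.0438, 0.005], 0.63)]
wrist gate_mid []
side pan_floor [([0.5326, 0.2814, 0.0799], 0.86)]
side nut_a_mid [([0.5076, 0.2579, 0.093], 0.5)]
side pointer [([0.6317, 0.3079, 0.1379], 0.82)]
side gate_mid [([0.6332, 0.3072, 0.1395], 0.46)]
top pan_floor [([0.534, 0.2813, 0.0904], 0.89)]
top nut_a_mid [([0.5016, -0.1851, 0.1], 0.62), ([0.5066, 0.256, 0.0918], 0.56)]
top pointer [([0.6297, 0.3127, 0.1417], 0.86)]
top gate_mid [([0.6324, 0.3122, 0.1397], 0.5)]
```

View pics/w3.png

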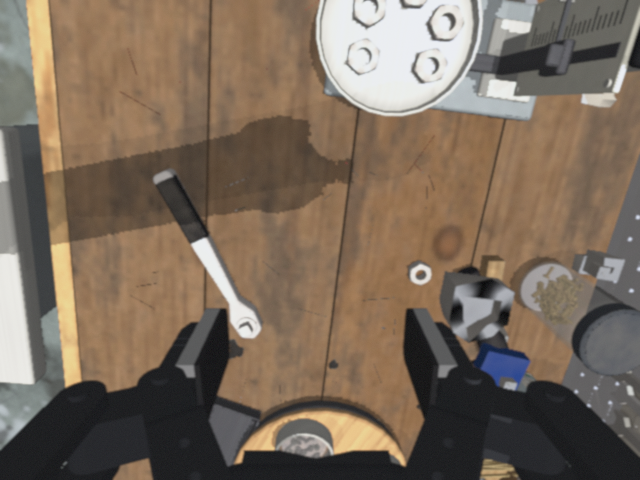

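The wrist view shows five nuts lying flat in the pan, with the torch and one nut left alone. The pointer is within about 2 mm of the gate's middle. Next is the handle.

Emit:
{"name": "carry_out", "arguments": {"motion": [[0,0.005,-0.04,0.005,0],[0,0.01,-0.08,0.01,0],[0,0.015,-0.12,0.01,0],[0,0.02,-0.16,0.01,0],[0,0.025,-0.195,0.01,0]]}}

```text
t: 11.58
tcp_pos: [0.5035, -0.0579, 0.3303]
tcp_rot: [179.9, 0.0, 95.7]
wrist_force: [1.4, 0.5, -0.4]
width: 0.0855
gripper_force: 0.0
```

Emit:
{"name": "carry_out", "arguments": {"motion": [[0,0.005,-0.04,0,0],[0,0.01,-0.08,0,0],[0,0.015,-0.12,0,0],[0,0.02,-0.16,0,0],[0,0.025,-0.175,0,0]]}}

```text
t: 12.0
tcp_pos: [0.5272, -0.2368, 0.3304]
tcp_rot: [-180.0, 0.2, 95.3]
wrist_force: [-0.2, -0.1, 0.6]
width: 0.0857
gripper_force: 0.0
```

Run:
```python
from h import *
o=robot.get_obs();print(o['t'],o['tcp_pos'],o['tcp_rot'],o['joints'])
a=robot.camera('wrist');robot.camera('top');robot.camera('side')
cv2.imwrite('pics/w4.png',a)
for c in('wrist','side','top'):
  for n in ['carousel','carousel_axis','front_spot','handle_grip','jar_short_mid','jar_tall_a_mid']:print(c,n,[(np.round(d['point'],4).tolist(),round(d['score'],2)) for d in robot.mark_of(c,n)][:4])
print(ray('top',(447,218),.224),ray('top',(441,246),.224))
```

```text
12.0 [ 0.52719597 -0.23679635  0.33037001] [-179.98419535    0.2230842    95.31939162] [-12.91830576  16.54387153  41.93553869  97.24311753 -11.43530106
  70.54922592  36.96797594]
wrist carousel []
wrist carousel_axis []
wrist front_spot []
wrist handle_grip [([0.5251, -0.2563, 0.208], 0.68)]
wrist jar_short_mid []
wrist jar_tall_a_mid []
side carousel []
side carousel_axis []
side front_spot [([0.3703, 0.0369, -0.0016], 0.54)]
side handle_grip [([0.5278, -0.2597, 0.2129], 0.73)]
side jar_short_mid [([0.4603, -0.2855, 0.0886], 0.85)]
side jar_tall_a_mid [([0.4987, -0.1858, 0.1011], 0.57)]
top carousel []
top carousel_axis [([0.5319, 0.2794, 0.0887], 0.59)]
top front_spot []
top handle_grip []
top jar_short_mid [([0.4528, -0.2842, 0.0866], 0.57)]
top jar_tall_a_mid []
[ 0.5584 -0.2669  0.224 ] [ 0.4796 -0.2395  0.224 ]
```

View pics/w4.png

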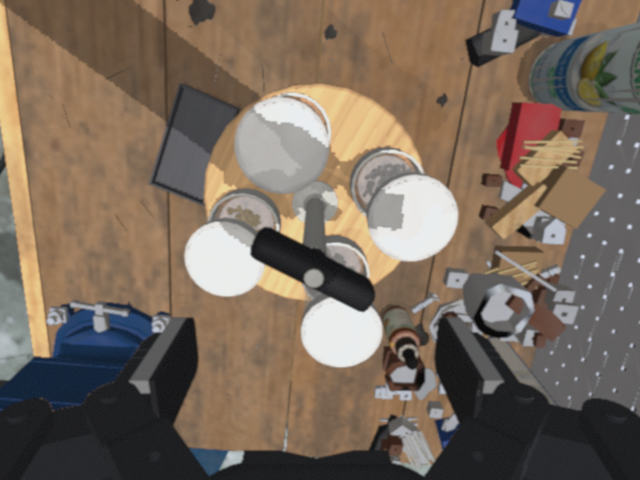

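The bar runs from (262,243) to (364,300). The short jar's lid is at (225,258) and the tall lids at (283,144), (413,217) and (342,331); the tray is at (197,142).

Run:
```python
from h import *
o=robot.get_obs()
o['tcp_pos']=np.array([.5272,-.2368,.3304]);o['tcp_rot']=[-179.98,.22,95.32]
A=wray(o,(262,243),.218);B=wray(o,(364,300),.218);C=(A+B)/2
print('handle',A,B,C,np.degrees(np.arctan2(*(B-A)[1::-1])))
L=[wray(o,p,z) for p,z in [((225,258),.145),((283,144),.169),((413,217),.169),((342,331),.169)]]
print(L);ax=np.mean(L,0)[:2];print('axis',ax)
for l in L:print(np.degrees(np.arctan2(*(l[:2]-ax)[::-1])),np.linalg.norm(l[:2]-ax))
T=[wray(o,p,.016) for p in [(185,88),(238,107),(152,183),(199,202)]];print(T)
for a,b in ((0,2),(1,3)):
  d=T[a]-T[b];print('front',np.degrees(np.arctan2(d[0],-d[1])))
m=(T[0]+T[2])/2;d=m[:2]-ax;print(m,np.degrees(np.arctan2(d[1],d[0])),np.linalg.norm(d))
```

```text
handle [ 0.4944 -0.2407  0.218 ] [ 0.5606 -0.2728  0.218 ] [ 0.5275  -0.25675  0.218  ] -25.868480275655813
[array([ 0.4578, -0.2822,  0.145 ]), array([ 0.4997, -0.1863,  0.169 ]), array([ 0.5954, -0.2286,  0.169 ]), array([ 0.5554, -0.3253,  0.169 ])]
axis [ 0.527075 -0.2556  ]
-158.99436384560474 0.07420637186252951
111.55509269936826 0.07451094298826183
21.562452170536208 0.07346635709629269
-67.88393710671639 0.0752356007818107
[array([ 0.3882, -0.1569,  0.016 ]), array([ 0.4413, -0.1701,  0.016 ]), array([ 0.3525, -0.256 ,  0.016 ]), array([ 0.4025, -0.2722,  0.016 ])]
front 160.18884071451137
front 159.19222826462425
[ 0.37035 -0.20645  0.016  ] 162.58822907855392 0.16425117389230445
```

Emit:
{"name": "carry_out", "arguments": {"motion": [[0,0,-0.01,0,7],[0,0,-0.019,0,14],[0,0,-0.019,0,21],[0,0,-0.019,0,28],[0,0,-0.019,0,35]]}}

```text
t: 13.47
tcp_pos: [0.5286, -0.2494, 0.3299]
tcp_rot: [-180.0, -0.0, 131.1]
wrist_force: [-0.1, 0.1, 0.5]
width: 0.0854
gripper_force: 0.0
```

Emit:
{"name": "carry_out", "arguments": {"motion": [[0,0,0,0,7],[0,0,0,0,14],[0,0,0,0,20],[0,0,0,0,24],[0,0,0,0,24]]}}

```text
t: 13.88
tcp_pos: [0.5286, -0.2493, 0.33]
tcp_rot: [180.0, -0.0, 154.8]
wrist_force: [-0.0, -0.4, -0.1]
width: 0.0857
gripper_force: 0.0
```

Run:
```python
from h import *
o=robot.get_obs();print(o['t'],o['tcp_pos'],o['tcp_rot'],o['joints'])
robot.camera('wrist');print(robot.mark_of('wrist','handle_grip'))
```

```text
13.8833 [ 0.52858006 -0.24928936  0.32995392] [ 1.79984428e+02 -3.27571470e-03  1.54809696e+02] [-3.01354326 15.88625786 30.67753476 95.95975441 -8.53694385 70.4919385
 94.37412945]
[{'point': [0.5222, -0.255, 0.2108], 'score': 0.87}]
```

Emit:
{"name": "carry_out", "arguments": {"motion": [[0,-0.001,-0.007,-0.02,0],[0,-0.002,-0.007,-0.05,0],[0,-0.002,-0.007,-0.08,0],[0,-0.002,-0.007,-0.105,0],[0,-0.002,-0.007,-0.118,0]], "grip_force": 40}}

```text
t: 14.4
tcp_pos: [0.5252, -0.2552, 0.2087]
tcp_rot: [-180.0, -0.3, 154.7]
wrist_force: [-0.4, -0.7, -0.8]
width: 0.0853
gripper_force: 0.0
```

Emit:
{"name": "carry_out", "arguments": {"motion": [[255,0,0,0,0],[255,0,0,0,0],[255,0,0,0,0],[255,0,0,0,0],[255,0,0,0,0]]}}

```text
t: 14.82
tcp_pos: [0.5273, -0.2565, 0.2133]
tcp_rot: [180.0, 0.1, 154.8]
wrist_force: [-0.5, 0.7, 0.2]
width: 0.0257
gripper_force: 0.0
```

Emit:
{"name": "carry_out", "arguments": {"motion": [[255,0,0,0,0],[255,0,0,0,0],[255,0,0,0,0],[255,0,0,0,-1],[255,0,0,0,-2.5]]}}

```text
t: 15.23
tcp_pos: [0.5268, -0.2571, 0.2133]
tcp_rot: [-180.0, 0.1, 152.2]
wrist_force: [-1.6, -0.9, 5.7]
width: 0.0175
gripper_force: 39.4
```

Emit:
{"name": "carry_out", "arguments": {"motion": [[255,0,0,0,-2],[255,0,0,0,-4],[255,0,0,0,-6],[255,0,0,0,-8],[255,0,0,0,-10]]}}

```text
t: 15.65
tcp_pos: [0.5268, -0.257, 0.2133]
tcp_rot: [180.0, 0.1, 142.1]
wrist_force: [-2.4, -1.3, 6.3]
width: 0.0174
gripper_force: 39.4
```

Emit:
{"name": "carry_out", "arguments": {"motion": [[255,0,0,0,-2],[255,0,0,0,-4],[255,0,0,0,-6],[255,0,0,0,-8],[255,0,0,0,-10]]}}

```text
t: 16.07
tcp_pos: [0.5269, -0.2569, 0.2133]
tcp_rot: [180.0, 0.1, 132.1]
wrist_force: [-1.4, 0.0, 6.9]
width: 0.0174
gripper_force: 39.4
```

Run:
```python
from h import *
o=robot.get_obs();print(o['t'],o['tcp_pos'],o['tcp_rot'],o['moment'],o['wrist_force'],o['width'])
robot.camera('top');robot.camera('side')
for c in('side','top'):
  for n in ['front_spot','jar_short_mid','jar_tall_a_mid']:print(c,n,[(np.round(d['point'],4).tolist(),round(d['score'],2)) for d in robot.mark_of(c,n)][:4])
```

```text
16.0667 [ 0.5269006  -0.25693966  0.21333649] [1.79962104e+02 9.66229732e-02 1.32146398e+02] [-0.13135905  0.50716187  0.07404187] [-1.39901032  0.01017582  6.92973001] 0.01743487623065628
side front_spot []
side jar_short_mid [([0.4536, -0.2541, 0.0891], 0.82), ([0.5276, -0.2604, 0.2107], 0.32)]
side jar_tall_a_mid [([0.5318, -0.1807, 0.1005], 0.89)]
top front_spot []
top jar_short_mid [([0.4506, -0.2516, 0.0871], 0.94)]
top jar_tall_a_mid []
```

Emit:
{"name": "carry_out", "arguments": {"motion": [[255,0,0,0,-2],[255,0,0,0,-4],[255,0,0,0,-6],[255,0,0,0,-8],[255,0,0,0,-10]]}}

```text
t: 16.88
tcp_pos: [0.527, -0.2568, 0.2133]
tcp_rot: [179.9, 0.1, 122.2]
wrist_force: [-2.1, -1.7, 6.9]
width: 0.0171
gripper_force: 39.4
```

Emit:
{"name": "carry_out", "arguments": {"motion": [[255,0,0,0,-2],[255,0,0,0,-4],[255,0,0,0,-5.5],[255,0,0,0,-6.5],[255,0,0,0,-7]]}}

```text
t: 17.3
tcp_pos: [0.5271, -0.2568, 0.2133]
tcp_rot: [179.9, 0.1, 115.2]
wrist_force: [-2.0, -0.6, 7.7]
width: 0.0175
gripper_force: 39.3
```

Emit:
{"name": "carry_out", "arguments": {"motion": [[255,0,0,0,0],[255,0,0,0,0],[255,0,0,0,0],[255,0,0,0,0],[255,0,0,0,0]]}}

```text
t: 17.72
tcp_pos: [0.5271, -0.2568, 0.2134]
tcp_rot: [179.9, 0.1, 115.3]
wrist_force: [-1.6, -1.1, 5.7]
width: 0.0175
gripper_force: 39.3
```

Run:
```python
from h import *
o=robot.get_obs();print(o['t'],o['tcp_pos'],o['tcp_rot'],o['moment'],o['gripper_force'],o['width'])
b=robot.camera('top');a=robot.camera('side')
for c in('side','top'):
  for n in ['front_spot','jar_short_mid','jar_tall_a_mid','pointer','gate_mid']:print(c,n,[(np.round(d['point'],4).tolist(),round(d['score'],2)) for d in robot.mark_of(c,n)][:4])
f=lambda im,x,y:cv2.resize(im[y:y+150,x:x+100],(400,600))
cv2.imwrite('pics/f.png',np.hstack([cv2.resize(b[190:340,350:500],(400,400)),cv2.resize(a[260:410,310:500],(400,400))]))
```

```text
17.7167 [ 0.52712192 -0.25682116  0.21335631] [1.79918822e+02 8.42927093e-02 1.15253879e+02] [-0.18206261  0.46692583  0.03617202] 39.335530400276184 0.0174664084467774
side front_spot [([0.6122, 0.0425, 0.0083], 0.71)]
side jar_short_mid [([0.4579, -0.2343, 0.0899], 0.95), ([0.6313, 0.3091, 0.1371], 0.73), ([0.527, -0.2617, 0.2113], 0.61)]
side jar_tall_a_mid [([0.5559, -0.1839, 0.103], 0.94)]
side pointer [([0.6326, 0.3066, 0.1383], 0.89)]
side gate_mid [([0.6341, 0.3103, 0.1413], 0.39)]
top front_spot [([0.3709, 0.0422, -0.0011], 0.74)]
top jar_short_mid [([0.4555, -0.2301, 0.0888], 0.65)]
top jar_tall_a_mid []
top pointer [([0.6306, 0.3113, 0.1414], 0.62)]
top gate_mid [([0.6344, 0.3114, 0.1422], 0.45)]
```

View pics/f.png

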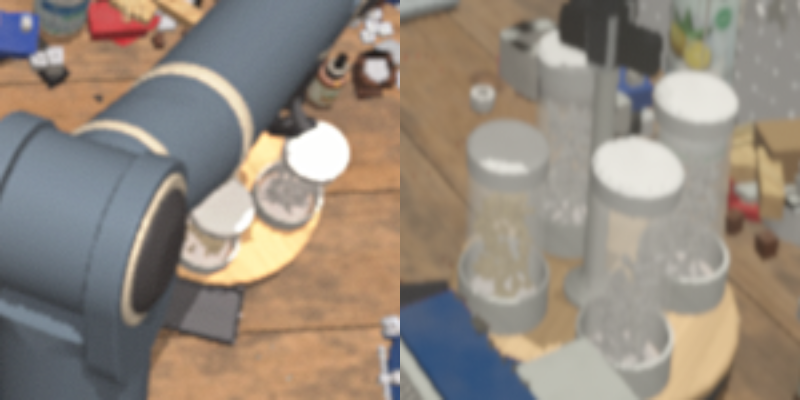

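The short jar stands in front of the tray, all jars are upright and the handle is gripped. The jar is at about (0.457,-0.232), against a front spot of about (0.456,-0.234).

```bash
python3 -c "
from bench import robot
print(robot.finish_job())"
```

```text
the job is handed in; nothing more can be done
None
```

I put two nuts in the pan, which settled the pointer within about 3 mm of the gate's middle. I then turned the short jar to the front, to within about 3 mm of its spot by the camera estimate. The job was handed in with the handle gripped at about 39 N, but the hand-in gave no verdict.

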